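# Check a bore in a fossil block with a depth gauge and present the tip

## Task

Take the depth gauge from its wooden rest and slide its steel rod into the guide tube of the plaster-jacketed fossil block until the collar stops against the tube's mouth; be gentle: never push the sprung tube right in. Then draw the gauge out completely and hold it level with the tip a finger's breadth (about 20 mm) over the middle of the round reading plate, touching nothing, and finish still holding it there. Leave everything else on the table where it is.

Things in the scene. Friction and masses are not known exactly. Their poses are not given: they have to be found in the camera images.
- gauge_grip (a point): where to grip the depth gauge: on its axis in the square black handle (18 x 18 mm), which runs from 56 mm behind this point to the collar's back face 44 mm ahead. x points along the axis to the tip, z up at the start. At the start the gauge lies level in the rest, axis 50 mm above the table, tip roughly away from the robot.
- gauge_collar (a point): centre of the collar's front face (the face towards the tip), 50 mm ahead of gauge_grip; axes as gauge_grip
- gauge_tip (a point): end of the rod, 140 mm ahead of gauge_grip and 90 mm ahead of the collar's front face; axes as gauge_grip
- gauge: the depth gauge (loose, about 0.14 kg), all on one axis: a square black plastic handle 18 x 18 mm in section and 100 mm long, then a steel collar disc 40 mm across and 6 mm thick, then a straight steel rod 8 mm thick and 90 mm long with a slightly tapered tip. Origin and axes are those of gauge_grip
- rest: fixed wooden rest: base 200 x 70 x 12 mm with two notched supports 12 mm long, open above: one centred 48 mm behind the origin under the handle's rear end, one 105 mm ahead under the rod; up to 54 mm above the table. Lift the gauge straight up. Origin on the table under the grip point; x along the gauge towards its tip
- block: fixed plaster-jacketed fossil block on a plywood board, about 250 x 210 mm and 200 mm high; its sloped front, with the guide tube, faces roughly to the robot. Origin on the table under its middle, x away from its front
- guide_mouth (a point): centre of the steel guide tube's mouth, moving with the tube, 170 mm above the table. x points along the bore into the block, sloping 25 degrees down. The tube stands 55 mm out of the block's front; bore 14 mm, widening over the last 14 mm to a bell mouth 28 mm inside and 36 mm outside. The whole rod goes in; the collar stops on the bell's rim
- guide (a joint): how far the sprung guide tube is pushed into the block, m: 0 untouched, 0.020 right in. The spring needs about 1.8 N to start and 0.6 N more per mm (12 N at 17 mm)
- stand_top (a point): centre of the upper face of the round white reading plate, 60 mm across, 100 mm above the table on a 16 mm post with a round foot 84 mm across (fixed); a small dark dot marks the middle; z up
- stand: the reading stand; origin on the table under its middle, z up
- wash_bottle: bystander, not to be disturbed: white wash bottle, 60 mm wide, 185 mm tall; origin under its middle
- blower_big: bystander, not to be disturbed: large pear-shaped rubber blower bulb, 84 mm wide, 140 mm tall; origin under its middle
- blower_small: bystander, not to be disturbed: small pear-shaped rubber blower bulb, 44 mm wide, 73 mm tall; origin under its middle
- brush: bystander, not to be disturbed: flat brush lying down
- tape: bystander, not to be disturbed: cardboard tape ring lying flat, 76 mm across, 22 mm high; origin under its middle
- jar: bystander, not to be disturbed: amber glass jar, 60 mm wide, 75 mm tall; origin under its middle
There are look-alikes about, which are no part of the job. Leave any purple or turquoise look-alike of the stand alone. Of the things that look like the gauge, the larger one is meant.

How it is judged:
On the way, in this order (a step that is already met when the one before it is completed fails the run):
1. the rod is in the guide tube with the collar stopped against the tube's mouth (x of gauge_collar in the frame of guide_mouth above -0.003 m and distance between gauge_collar and guide_mouth below 0.008 m and angle between the x axis of gauge and the x axis of guide_mouth, either way round below 0.12 rad and contact force between gauge and guide above 0.3 N), for 0.2 s.
2. the gauge is drawn out of the tube completely, held in the gripper (x of gauge_tip in the frame of guide_mouth below -0.005 m and contact force between gauge and the fingers above 1 N), for 0.1 s.
At the end, for the whole second after the job is handed in: The gripper holds the gauge still and level (within 0.1 rad), its tip within 15 mm of the reading plate's middle seen from above and 8 to 45 mm above the plate; the gauge touches neither stand, rest, block nor any bystander, and the guide tube is sprung back (horizontal distance between gauge_tip and stand_top below 0.015 m and z of gauge_tip in the frame of stand_top between 0.008 and 0.045 m and angle between gauge's own x axis and vertical between 1.4708 and 1.6708 rad and contact force between gauge and the fingers above 1 N and contact force between gauge and stand below 0.1 N and contact force between gauge and rest below 0.1 N and contact force between gauge and block below 0.1 N and contact force between gauge and wash_bottle below 0.1 N and contact force between gauge and blower_big below 0.1 N and contact force between gauge and blower_small below 0.1 N and contact force between gauge and brush below 0.1 N and contact force between gauge and tape below 0.1 N and contact force between gauge and jar below 0.1 N and linear speed of gauge below 0.03 m/s and value of joint guide below 0.003 m); the arm keeps its last pose, push and grip.
It fails at once if the sprung guide tube pushed right in (over 17 mm) (value of joint guide above 0.017 m).
It fails at once if the gauge dropped (height (world z) of gauge below 0.03 m).
It fails at once if a bystander moved more than 40 mm (distance of any of wash_bottle, blower_big, blower_small, brush, tape, jar from where it was at the start of the episode above 0.04 m).
It also fails if it takes over 58 s, if anything falls off the work surface, if the arm or the gripper's body presses on something with over 40 N, if the wrist force passes 120 N, or if a joint passes its speed limit or range.

## Robot

A 7-joint arm with a two-finger parallel gripper is mounted at the origin on the work surface. World frame = base frame: x ahead of the robot, y to its left, z up, the work surface at z = 0. Lengths are in m, angles in rad, forces in N, time in s.
With the tool pointing down it reaches from about 0.425 to 0.875 m from the base axis. Payload 4.7 kg.
Tool frame: the origin (TCP) lies at the very end of the fingers, on their centre line; the grasp point (between the pads) lies 19 mm behind it (grip_point_offset is the distance from the TCP to the grasp point, in m); x points along the fingers, z is the direction in which the jaws open and shut, and the axes are right-handed (so a half turn about x gives the same grasp; the last joint's range is limited). The gripper opens to 87 mm and grips with 3 to 60 N. Pads are 19 mm wide; open, the fingers measure 117 mm over their backs; the gripper's body (75 mm by 190 mm) begins 51 mm behind the grasp point.
Start: joints at [-1.137, 0.321, -0.07, 1.45, 0.023, 1.371, -0.057], TCP at [0.265, 0.594, 0.223] pointing down, gripper open.
Joint ranges: [-2.86, 2.86], [-0.3, 2.09], [-1.38, 1.24], [0.06, 2.45], [-1.56, 4.7], [0.09, 2.05], [-2.69, 2.69]. Speed limits (rad/s): [2.57, 2.57, 3.14, 3.14, 3.14, 3.14, 3.14].

## Interface

Orientations are given as a rotation vector (axis times angle).
In Python, from bench import get_state, get_image, calibration, close_job, grip_point_offset gives the robot as it stands.
- The arm moves only by the tool play_rows, never from a script. Its argument "targets" is a list of rows, each an object with "claw": the closure, from 0 (fully open) to 1 (shut); "linear": the shift along the tool's x, y, z as a fraction of full scale, a list of three; "rotation": the turn, a rotation vector about the tool's x, y, z as a fraction of full scale, a list of three. In form: [{"claw": claw, "linear": [x, y, z], "rotation": [wx, wy, wz]}, ...]. A call has 1 to 10 rows; each row shifts and turns the pose as measured when the row begins, along the tool's axes as they then stand; what a row does not reach is not made up. Full scale, the value 1, is 2.5 cm for a shift and 90 degrees for a turn. A row lasts 1/12 s, in which the tool goes at most 41.7 mm and 7.16 degrees, less where a joint would pass 70% of its speed; a pose out of reach is approached as far as the arm can. A call with a number of a shift or a turn outside -1 to 1 is refused whole. A call with a gripper value outside its range is refused whole. The fingers move at their own pace and stop on an object; "newtons" is the grip in N (left out, the last holds). Time passes only in rows, so rows that do not move let the fingers close. It gives the time, the measured TCP pose, the force and the opening at its end, in the units of the state.
- get_state(): the state, without advancing time (a new reading comes with each control period).
- get_image(name): name is "scene" or "top"; returns the picture (480x640x3 uint8, blue, green, red); there is no depth.
- calibration(name): a dict with "fx", "fy", "cx", "cy" (pixels), "rvec" (rotation vector, rad) and "tvec" (3), from world to camera coordinates, as OpenCV has them. Camera axes: x right, y down, z forward; pixel columns grow to the right and rows downward; lengths in m; the calibration is good to about 2 mm. A picture is of the moment at which its call begins. calibration takes no time and is no camera call.
- close_job(): hands the job in, once; it reports no verdict.
The state is a dict: "time": time; "joint_positions": joint angles; "qd": joint speeds; "joint_torque": joint torques, N m; "position": TCP position; "tool_rot": TCP orientation; "ft_force": force on the tool from outside, world axes, zero at the start; "torque": the same for the moment, N m; "grip_width": opening from 0.0 (shut) to 1.0 (fully open).
Only numpy, scipy, OpenCV 4.12 (cv2) and the standard library are available. Lean on these libraries where they do the work, as an engineer would, in place of code of your own. Each camera call takes 0.05 s, during which the arm holds its last target. There are 200 camera calls.

## Working session

There is one attempt and no reset: what is moved stays moved. The work goes in short steps, Python scripts to look and compute and a tool call to move; the robot and the scene stay as the last step left them, time stands still between calls to the robot, and variables do not carry over. Pictures are saved under pics/ and viewed, about 8 in all and at most 12, crops included, and the job is handed in when it is done.

Besides the shell and the picture viewer there is one more tool, called after "Emit:" as name(argument=value, ...) on one line, values as JSON. play_rows: Moves the arm, as the interface text tells. Shift numbers are shares of 2.5 cm and turn numbers shares of 90 degrees, none past 1 either way. Its arguments: {"type":"object","properties":{"targets":{"type":"array"},"newtons":{"type":"number"}},"required":["targets"]}

```bash
mkdir -p pics; python3 - <<'E'
from bench import *
import cv2
for n in("scene","top"):
    cv2.imwrite(f"pics/{n}0.png",get_image(n)); print(n,calibration(n))
print(get_state(),grip_point_offset)
E
```

```text
scene {'fx': 613.8163339613965, 'fy': 613.8163339613965, 'cx': 310.12470900856067, 'cy': 234.57029909381038, 'rvec': array([ 0.94399906,  2.7371653 , -0.73146115]), 'tvec': array([ 0.49389494, -0.20875466,  1.44849188])}
top {'fx': 591.7764621220773, 'fy': 591.7764621220773, 'cx': 331.3229492830631, 'cy': 235.06143089058432, 'rvec': array([ 2.1624066 , -2.22146848,  0.02975959]), 'tvec': array([-0.04457056,  0.55611229,  1.39396487])}
{'time': 0.1, 'joint_positions': array([-1.13693231,  0.32175291, -0.07011054,  1.45151416,  0.02261288,
        1.37080328, -0.0568998 ]), 'qd': array([ 0.00106177,  0.00147273,  0.00057881, -0.0029686 ,  0.00071727,
       -0.00069138, -0.00050396]), 'joint_torque': array([-5.25681917e-04, -4.92573667e+01, -4.06126454e-01, -3.13400352e+01,
       -6.42372994e-02,  3.94366554e-02,  6.22797097e-05]), 'position': array([0.26474226, 0.59311753, 0.22158797]), 'tool_rot': array([-0.89572566,  1.38040683,  0.89408321]), 'ft_force': array([-0.9740698 ,  1.45455694, -0.98818269]), 'torque': array([0.01572902, 0.01144544, 0.01472037]), 'grip_width': 1.002034503433323} 0.0187
```

View pics/scene0.png

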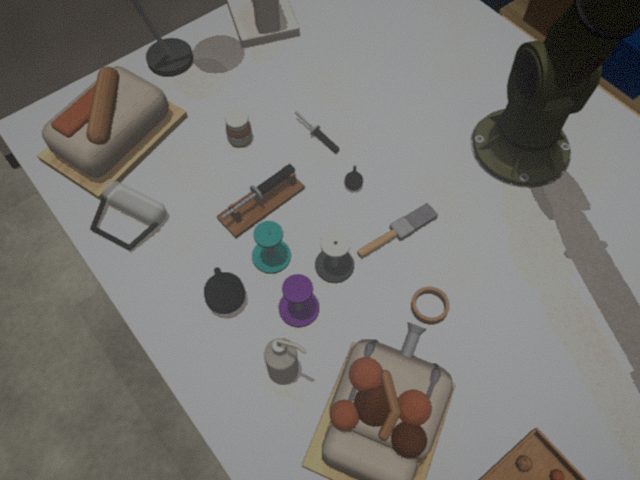

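View pics/top0.png

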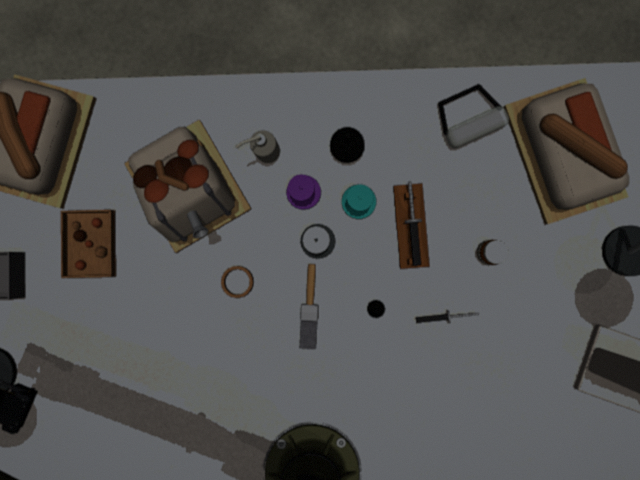

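The top view shows the gauge in its rest at (412,225) and a smaller look-alike lying free at (447,317). The larger one in the wooden rest is the one meant. The white stand is at (317,238); the purple and turquoise copies are at (303,191) and (359,201). The guide tube is at (207,230). I'll confirm these in enlarged crops.

```bash
python3 - <<'E'
import cv2,numpy as np
t=cv2.imread("pics/top0.png");s=cv2.imread("pics/scene0.png")
g=lambda i:cv2.LUT(i,np.array([min(255,255*(k/255)**.6) for k in range(256)],np.uint8))
def crop(i,x,y,w,h,k): return cv2.resize(g(i[y:y+h,x:x+w]),None,fx=k,fy=k,interpolation=cv2.INTER_CUBIC)
a=np.hstack([crop(t,385,170,60,110,5),crop(t,180,190,100,110,5)]) # 300+500
cv2.imwrite("pics/c1.png",a)
b=np.vstack([crop(s,210,155,160,60*2,5)]);cv2.imwrite("pics/c2.png",b)
cv2.imwrite("pics/c3.png",crop(s,350,300,130,110,5))
E
```

```text
(no output)
```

View pics/c1.png

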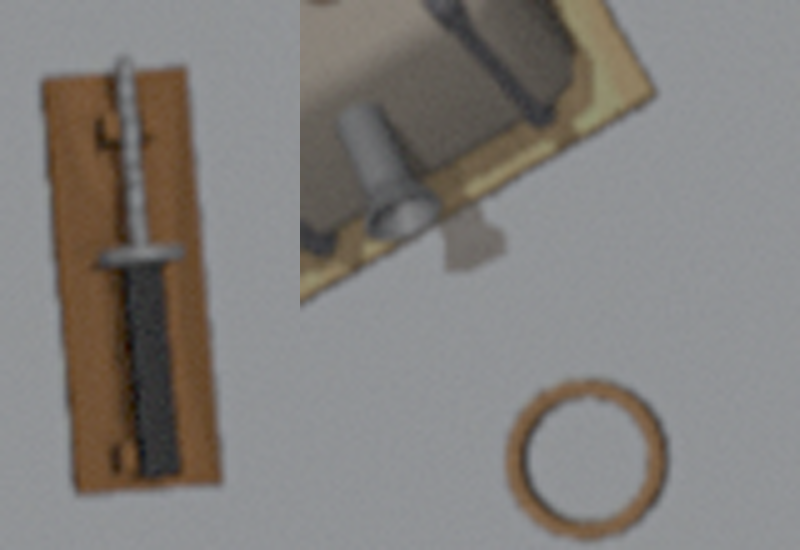

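View pics/c2.png

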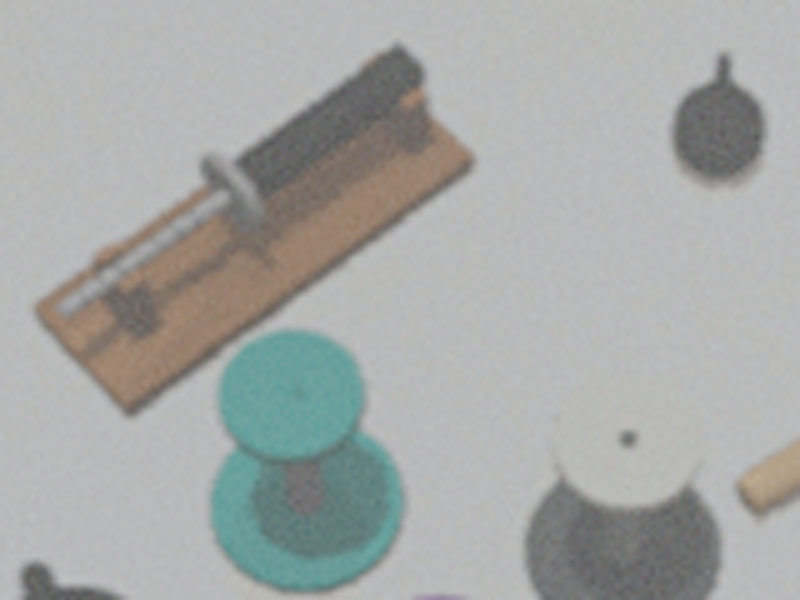

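View pics/c3.png

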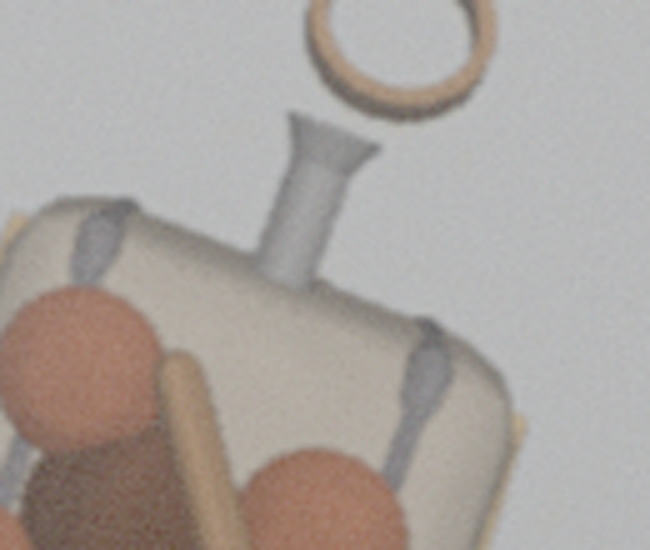

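The crops confirm the choice. The gauge in the rest has a long black handle, a collar at scene (257,193) and its tip at scene (222,217). The white plate with the dark dot is at scene (335,242). The bell mouth is at top (200,233) and scene (417,326).

```bash
cat > h.py <<'E'
import numpy as np,cv2
from bench import *
from scipy.spatial.transform import Rotation as R
from scipy.optimize import least_squares
C={n:calibration(n) for n in("top","scene")}
def proj(n,P):
    c=C[n];K=np.array([[c['fx'],0,c['cx']],[0,c['fy'],c['cy']],[0,0,1]])
    return cv2.projectPoints(np.atleast_2d(P).astype(float),c['rvec'],c['tvec'],K,None)[0].reshape(-1,2)
def ray(n,px,z):
    c=C[n];M=R.from_rotvec(c['rvec']).as_matrix();o=-M.T@c['tvec']
    d=M.T@np.array([(px[0]-c['cx'])/c['fx'],(px[1]-c['cy'])/c['fy'],1]);return o+d*(z-o[2])/d[2]
def tri(obs): # {cam:px} -> free 3D
    return least_squares(lambda p:np.concatenate([proj(n,p)[0]-q for n,q in obs.items()]),[.5,0,.1])
E
python3 - <<'E'
from h import *
obs={"mouth":({"top":(200.1,232.7),"scene":(416.9,326.1)},.17),"stand":({"top":(317,239),"scene":(335.3,242.3)},.1),
"tip":({"top":(409.4,181.6),"scene":(222,217)},.05),"rear":({"top":(416.8,264.2),"scene":(291.2,167.6)},.059)}
for k,(o,z) in obs.items():
    r=tri(o);print(k,"tri",r.x.round(4),"cost",round(r.cost,2),*[ (n,ray(n,q,z).round(4)) for n,q in o.items()])
for q in[(177,251),(249,208),(202,121),(125,162)]:print(ray("top",q,.012).round(4))
# tube base in both
print("tubebase",tri({"top":(192,211.5),"scene":(407,356)}).x)
# dark dot
t=cv2.imread("pics/top0.png",0);print(t[232:246,309:326])
s=get_state();M=R.from_rotvec(s['tool_rot']).as_matrix();print(M.round(3))
for n,q in dict(brush=(311,270),tape=(238,282),jar=(490,252),small=(376,309),wash=(264,148),big=(347,145),turq=(359,201),purple=(303,191)).items():print(n,ray("top",q,.05).round(3))
E
```

```text
mouth tri [0.5601 0.2161 0.1685] cost 0.06 ('top', array([0.5605, 0.2154, 0.17  ])) ('scene', array([0.5604, 0.2167, 0.17  ]))
stand tri [ 0.5416 -0.0275  0.0985] cost 0.64 ('top', array([ 0.543 , -0.0288,  0.1   ])) ('scene', array([ 0.5411, -0.0258,  0.1   ]))
tip tri [ 0.6723 -0.2443  0.0478] cost 0.0 ('top', array([ 0.6719, -0.244 ,  0.05  ])) ('scene', array([ 0.6728, -0.2431,  0.05  ]))
rear tri [ 0.4805 -0.2547  0.0503] cost 0.01 ('top', array([ 0.4807, -0.2537,  0.059 ])) ('scene', array([ 0.4838, -0.2493,  0.059 ]))
[0.5267 0.3089 0.012 ]
[0.6246 0.135  0.012 ]
[0.8373 0.2438 0.012 ]
[0.7437 0.4309 0.012 ]
tubebase [0.60464599 0.24011773 0.14894352]
[[100 101 101 100 103 103 100 103 103 100 100 102 101 102 101 102 102]
 [101 100 101 101  99 101 102  99 100 101 101 102 102 100 102 101 100]
 [101 102 100 102  99 102 100 101 101 100 100 103 100 100 100 100 101]
 [100 101 103 103 100 101 102 101 102 103 101 101 100 102 100 102 100]
 [101 102 100 100 101 104 104 101 102 103  99 100 101 101 101 100 102]
 [100 100 102 102 101 100  96  93  95  99 103 102 102 101  99 101 102]
 [102  
[... 151 characters left out ...]
1  95  73  40  33  57  91 101 101 103 102 101 102 100]
 [101 102  99 101 101  89  61  58  78 100 102 101 101 100 102 101 102]
 [100  99 101 102 103  97  85  86  96 102 102 101 101 103 101 101 100]
 [100 104  99 101 101 100 100 100 103 103  99 100 101 103 101 101 102]
 [101 101 101 101 101 102 103 100 100 101 100 102 102 101  99 101 101]
 [101 100 100 102 102 101 103 102 102 102 101 102 102 100 102 102 102]]
[[-0.001 -0.913  0.407]
 [-0.002  0.407  0.913]
 [-1.    -0.    -0.002]]
brush [ 0.474 -0.011  0.05 ]
tape [0.451 0.158 0.05 ]
jar [ 0.504 -0.423  0.05 ]
small [ 0.38  -0.158  0.05 ]
wash [0.76  0.091 0.05 ]
big [ 0.761 -0.102  0.05 ]
turq [ 0.63  -0.126  0.05 ]
purple [0.657 0.003 0.05 ]
```

```bash
cat >> h.py <<'E'
def frame(g,u):  # tool y along gauge g, tool x = -u
    y=np.array(g)/np.linalg.norm(g);x=-np.array(u);x=x-y*(x@y);x/=np.linalg.norm(x);return np.column_stack([x,y,np.cross(x,y)])
def delta(tcp,M):
    s=get_state();M0=R.from_rotvec(s['tool_rot']).as_matrix();d=M0.T@(np.array(tcp)-s['position']);r=R.from_matrix(M0.T@M).as_rotvec()
    print("t",round(s['time'],2),"pos",s['position'].round(4),"err mm",(d*1e3).round(1),"shares",(d/.025).round(2),"turn deg",np.degrees(r).round(2),"shares",(r/(np.pi/2)).round(4))
    print("F",s['ft_force'].round(2),"grip",round(s['grip_width'],3),"j",s['joint_positions'].round(2))
E
python3 - <<'E'
from h import *
c=[ray("top",((x+.5)/5-.5+385,(y+.5)/5-.5+170),.012) for x,y in[(45,78),(187,67),(222,485),(77,492)]]
c=np.array(c);print(c.round(4));l=c[0]-c[3];r=c[1]-c[2];print(np.degrees(np.arctan2(l[1],l[0])),np.degrees(np.arctan2(r[1],r[0])),c.mean(0))
# joint fit gauge: x,y,yaw with tip & handle rear & collar
def f(p):
    a=np.array([np.cos(p[2]),np.sin(p[2]),0]);g=np.array([p[0],p[1],.05])
    e=[]
    for n,q in(("top",(409.4,181.6)),("scene",(222,217))): e+=list(proj(n,g+.139*a)[0]-q)
    for n,q in(("top",(416.8,264.2)),("scene",(291.2,167.6))): e+=list(proj(n,g-.056*a+[0,0,.009])[0]-q)
    return e
o=least_squares(f,[.53,-.25,.05]);print(o.x,np.degrees(o.x[2]),o.fun.round(2))
E
```

```text
[[ 0.6693 -0.2108  0.012 ]
 [ 0.6726 -0.2783  0.012 ]
 [ 0.4738 -0.2883  0.012 ]
 [ 0.4723 -0.2198  0.012 ]]
2.613814177459442 2.857951915706609 [ 0.57203114 -0.24929162  0.012     ]
[ 0.53564818 -0.24965602  0.04520917] 2.5902947914619654 [-0.31 -1.12 -0.73  0.34 -0.65  0.47  0.69 -1.79]
```

Emit:
play_rows(targets=[{"claw": 0, "linear": [-0.6, 0, 0], "rotation": [0.0795, 0, 0]}, {"claw": 0, "linear": [-0.6, 0, 0], "rotation": [0.0795, 0, 0]}, {"claw": 0, "linear": [-0.6, 0, 0], "rotation": [0.0795, 0, 0]}, {"claw": 0, "linear": [-0.6, 0, 0], "rotation": [0.0795, 0, 0]}, {"claw": 0, "linear": [-0.6, 0, 0], "rotation": [0.0795, 0, 0]}, {"claw": 0, "linear": [-0.6, 0, 0], "rotation": [0.0795, 0, 0]}, {"claw": 0, "linear": [-0.6, 0, 0], "rotation": [0.0795, 0, 0]}, {"claw": 0, "linear": [-0.6, 0, 0], "rotation": [0.0795, 0, 0]}, {"claw": 0, "linear": [-0.6, 0, 0], "rotation": [0.0795, 0, 0]}, {"claw": 0, "linear": [-0.6, 0, 0], "rotation": [0.0795, 0, 0]}], newtons=25)

```text
time: 0.93
position: [0.2634, 0.5896, 0.3657]
tool_rot: [0.065, 1.577, -0.1]
ft_force: [-0.1, 0.2, -0.3]
grip_width: 0.998
```

Emit:
play_rows(targets=[{"claw": 0, "linear": [0, 0, 0], "rotation": [0.0795, 0, 0]}, {"claw": 0, "linear": [0, 0, 0], "rotation": [0.0795, 0, 0]}, {"claw": 0, "linear": [0, 0, 0], "rotation": [0.0795, 0, 0]}, {"claw": 0, "linear": [0, 0, 0], "rotation": [0.0795, 0, 0]}, {"claw": 0, "linear": [0, 0, 0], "rotation": [0.0795, 0, 0]}, {"claw": 0, "linear": [0, 0, 0], "rotation": [0.0795, 0, 0]}, {"claw": 0, "linear": [0, 0, 0], "rotation": [0.0795, 0, 0]}, {"claw": 0, "linear": [0, 0, 0], "rotation": [0.0795, 0, 0]}, {"claw": 0, "linear": [0, 0, 0], "rotation": [0.0795, 0, 0]}, {"claw": 0, "linear": [0, 0, 0], "rotation": [0.0795, 0, 0]}])

```text
time: 1.77
position: [0.263, 0.5898, 0.365]
tool_rot: [1.026, 1.296, -1.068]
ft_force: [0.5, 0.0, 0.4]
grip_width: 1.001
```

```bash
cat > rest.py <<'E'
from h import *
import sys
z=float(sys.argv[1]);a=np.radians(2.7)
delta([.534,-.249,z-.0187],frame([np.cos(a),np.sin(a),0],[0,0,1]))
E
python3 rest.py .22
```

```text
t 1.77 pos [0.263  0.5898 0.365 ] err mm [181.1  87.3 873.7] shares [ 7.25  3.49 34.95] turn deg [9.69 1.29 0.75] shares [0.1076 0.0144 0.0083]
F [0.46 0.   0.43] grip 1.001 j [-1.37  0.31  0.25  1.19 -0.07  1.67 -2.5 ]
```

Emit:
play_rows(targets=[{"claw": 0, "linear": [0, 0.15, 1], "rotation": [0.055, 0.007, 0.004]}, {"claw": 0, "linear": [0, 0.1, 1], "rotation": [0.053, 0.007, 0.004]}, {"claw": 0, "linear": [0, 0.1, 1], "rotation": [0, 0, 0]}, {"claw": 0, "linear": [0, 0.1, 1], "rotation": [0, 0, 0]}, {"claw": 0, "linear": [0, 0.1, 1], "rotation": [0, 0, 0]}, {"claw": 0, "linear": [0, 0.1, 1], "rotation": [0, 0, 0]}, {"claw": 0, "linear": [0, 0.1, 1], "rotation": [0, 0, 0]}, {"claw": 0, "linear": [0, 0.1, 1], "rotation": [0, 0, 0]}, {"claw": 0, "linear": [0, 0.1, 1], "rotation": [0, 0, 0]}, {"claw": 0, "linear": [0, 0.1, 1], "rotation": [0, 0, 0]}])

```text
time: 2.6
position: [0.3016, 0.3353, 0.3566]
tool_rot: [1.166, 1.225, -1.19]
ft_force: [-0.3, -0.3, 0.7]
grip_width: 0.998
```

```bash
python3 rest.py .22
```

```text
t 2.6 pos [0.3016 0.3353 0.3566] err mm [161.  209.1 591.5] shares [ 6.44  8.36 23.66] turn deg [-0.31  0.71  0.43] shares [-0.0035  0.0078  0.0048]
F [-0.28 -0.34  0.73] grip 0.998 j [-1.29 -0.15  0.34  1.68  0.05  1.61 -2.48]
```

Emit:
play_rows(targets=[{"claw": 0, "linear": [0, 0.5, 1], "rotation": [0, 0.004, 0.002]}, {"claw": 0, "linear": [0, 0.5, 1], "rotation": [0, 0.004, 0.002]}, {"claw": 0, "linear": [0, 0.5, 1], "rotation": [0, 0, 0]}, {"claw": 0, "linear": [0, 0.5, 1], "rotation": [0, 0, 0]}, {"claw": 0, "linear": [0, 0.5, 1], "rotation": [0, 0, 0]}, {"claw": 0, "linear": [0, 0.5, 1], "rotation": [0, 0, 0]}, {"claw": 0, "linear": [0, 0.5, 1], "rotation": [0, 0, 0]}, {"claw": 0, "linear": [0, 0.5, 1], "rotation": [0, 0, 0]}, {"claw": 0, "linear": [0, 0.5, 1], "rotation": [0, 0, 0]}, {"claw": 0, "linear": [0, 0.5, 1], "rotation": [0, 0, 0]}])

```text
time: 3.43
position: [0.4381, 0.0768, 0.3533]
tool_rot: [1.174, 1.237, -1.177]
ft_force: [0.5, -0.1, 0.6]
grip_width: 1.0
```

```bash
python3 rest.py .22
```

```text
t 3.43 pos [0.4381 0.0768 0.3533] err mm [150.6  81.3 330.3] shares [ 6.02  3.25 13.21] turn deg [ 0.   -0.16  0.33] shares [ 0.     -0.0018  0.0037]
F [ 0.54 -0.05  0.64] grip 1.0 j [-1.08 -0.24  0.7   1.72  0.15  1.61 -1.91]
```

Emit:
play_rows(targets=[{"claw": 0, "linear": [0, 0.25, 1], "rotation": [0, 0, 0]}, {"claw": 0, "linear": [0, 0.25, 1], "rotation": [0, 0, 0]}, {"claw": 0, "linear": [0, 0.25, 1], "rotation": [0, 0, 0]}, {"claw": 0, "linear": [0, 0.25, 1], "rotation": [0, 0, 0]}, {"claw": 0, "linear": [0, 0.25, 1], "rotation": [0, 0, 0]}, {"claw": 0, "linear": [0, 0.25, 1], "rotation": [0, 0, 0]}, {"claw": 0, "linear": [0, 0.25, 1], "rotation": [0, 0, 0]}, {"claw": 0, "linear": [0.3, 0.25, 1], "rotation": [0, 0, 0]}, {"claw": 0, "linear": [0.3, 0.25, 1], "rotation": [0, 0, 0]}, {"claw": 0, "linear": [0.3, 0.25, 1], "rotation": [0, 0, 0]}])

```text
time: 4.27
position: [0.5135, -0.1839, 0.3285]
tool_rot: [1.179, 1.24, -1.169]
ft_force: [0.3, 0.6, 0.7]
grip_width: 1.001
```

```bash
python3 rest.py .22
```

```text
t 4.27 pos [ 0.5135 -0.1839  0.3285] err mm [126.6  17.4  67.2] shares [5.06 0.69 2.69] turn deg [ 0.12 -0.53  0.04] shares [ 0.0013 -0.0059  0.0005]
F [0.25 0.6  0.67] grip 1.001 j [-0.8   0.11  1.21  1.57 -0.11  1.54 -1.11]
```

Emit:
play_rows(targets=[{"claw": 0, "linear": [0.6, 0.1, 0.4], "rotation": [0, -0.001, 0]}, {"claw": 0, "linear": [0.6, 0.1, 0.4], "rotation": [0, -0.001, 0]}, {"claw": 0, "linear": [0.6, 0.1, 0.4], "rotation": [0, -0.001, 0]}, {"claw": 0, "linear": [0.6, 0.1, 0.4], "rotation": [0, -0.001, 0]}, {"claw": 0, "linear": [0.6, 0.1, 0.4], "rotation": [0, -0.001, 0]}, {"claw": 0, "linear": [0.6, 0.1, 0.4], "rotation": [0, -0.001, 0]}, {"claw": 0, "linear": [0.6, 0.1, 0.3], "rotation": [0, 0, 0]}, {"claw": 0, "linear": [0.6, 0, 0], "rotation": [0, 0, 0]}])

```text
time: 4.93
position: [0.5327, -0.2623, 0.2007]
tool_rot: [1.174, 1.225, -1.188]
ft_force: [-0.9, 0.8, 0.7]
grip_width: 1.002
```

```bash
python3 rest.py .05; python3 - <<'E'
from h import *
i=get_image("scene");cv2.imwrite("pics/s1.png",cv2.resize(i[130:250,200:360],None,fx=5,fy=5,interpolation=cv2.INTER_CUBIC))
E
```

```text
t 4.93 pos [ 0.5327 -0.2623  0.2007] err mm [169.3   2.6 -14.5] shares [ 6.77  0.1  -0.58] turn deg [-0.54  0.41  0.28] shares [-0.006   0.0046  0.0031]
F [-0.94  0.8   0.69] grip 1.002 j [-0.5   0.37  1.13  1.66 -0.33  1.33 -0.84]
```

View pics/s1.png

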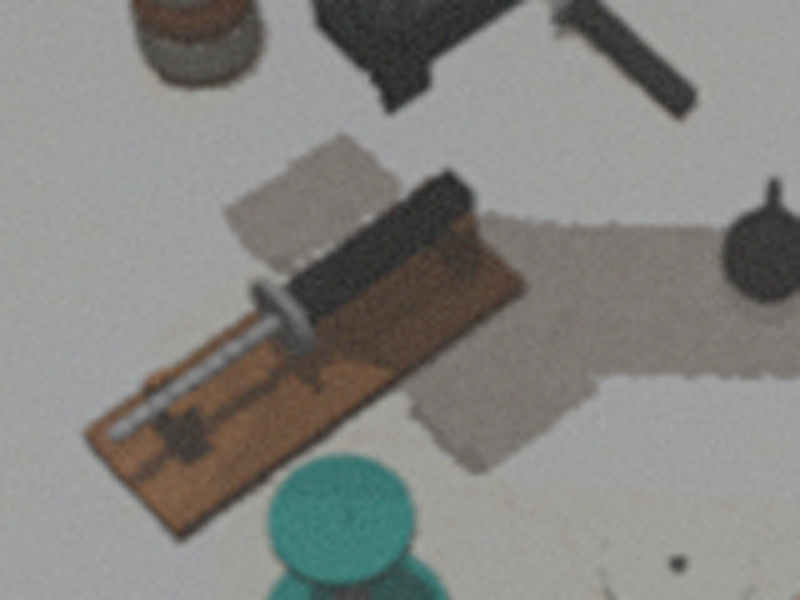

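Emit:
play_rows(targets=[{"claw": 0, "linear": [0.5, 0.1, -0.4], "rotation": [-0.006, 0.005, 0.003]}, {"claw": 0, "linear": [0.8, 0, -0.2], "rotation": [0, 0, 0]}, {"claw": 0, "linear": [0.8, 0, 0], "rotation": [0, 0, 0]}, {"claw": 0, "linear": [0.8, 0, 0], "rotation": [0, 0, 0]}, {"claw": 0, "linear": [0.8, 0, 0], "rotation": [0, 0, 0]}, {"claw": 0, "linear": [0.4, 0, 0], "rotation": [0, 0, 0]}])

```text
time: 5.48
position: [0.5327, -0.2435, 0.0925]
tool_rot: [1.175, 1.238, -1.174]
ft_force: [-0.5, 0.6, -0.2]
grip_width: 0.999
```

```bash
python3 rest.py .05
```

```text
t 5.48 pos [ 0.5327 -0.2435  0.0925] err mm [61.1  1.3  5.9] shares [2.45 0.05 0.23] turn deg [ 0.08 -0.28  0.24] shares [ 0.0009 -0.0031  0.0027]
F [-0.46  0.6  -0.23] grip 0.999 j [-0.46  0.46  1.05  1.79 -0.44  1.15 -0.79]
```

Emit:
play_rows(targets=[{"claw": 0, "linear": [0.5, 0.05, 0.2], "rotation": [0.001, -0.003, 0.003]}, {"claw": 0, "linear": [0.6, 0, 0], "rotation": [0, 0, 0]}, {"claw": 0, "linear": [0.6, 0, 0], "rotation": [0, 0, 0]}, {"claw": 0, "linear": [0.5, 0, 0], "rotation": [0, 0, 0]}, {"claw": 0, "linear": [0.2, 0, 0], "rotation": [0, 0, 0]}])

```text
time: 5.9
position: [0.535, -0.2462, 0.0292]
tool_rot: [1.174, 1.234, -1.171]
ft_force: [-0.1, 0.3, 0.7]
grip_width: 1.003
```

```bash
python3 rest.py .05
```

```text
t 5.9 pos [ 0.535  -0.2462  0.0292] err mm [-2.1 -1.2  2.7] shares [-0.09 -0.05  0.11] turn deg [ 0.15 -0.11 -0.01] shares [ 0.0017 -0.0012 -0.0001]
F [-0.06  0.25  0.73] grip 1.003 j [-0.39  0.54  0.98  1.84 -0.52  1.05 -0.73]
```

Emit:
play_rows(targets=[{"claw": 0, "linear": [-0.09, -0.05, 0.11], "rotation": [0, 0, 0]}, {"claw": 0, "linear": [0, 0, 0], "rotation": [0, 0, 0]}, {"claw": 1, "linear": [0, 0, 0], "rotation": [0, 0, 0]}, {"claw": 1, "linear": [0, 0, 0], "rotation": [0, 0, 0]}, {"claw": 1, "linear": [0, 0, 0], "rotation": [0, 0, 0]}, {"claw": 1, "linear": [0, 0, 0], "rotation": [0, 0, 0]}, {"claw": 1, "linear": [0, 0, 0], "rotation": [0, 0, 0]}, {"claw": 1, "linear": [0, 0, 0], "rotation": [0, 0, 0]}, {"claw": 1, "linear": [0, 0, 0], "rotation": [0, 0, 0]}, {"claw": 1, "linear": [0, 0, 0], "rotation": [0, 0, 0]}], newtons=8)

```text
time: 6.73
position: [0.5358, -0.2498, 0.0343]
tool_rot: [1.175, 1.23, -1.169]
ft_force: [0.2, 0.2, -0.3]
grip_width: 0.478
```

```bash
python3 rest.py .05
```

```text
t 6.73 pos [ 0.5358 -0.2498  0.0343] err mm [ 3.  -1.8 -0.9] shares [ 0.12 -0.07 -0.04] turn deg [ 0.17 -0.07 -0.24] shares [ 0.0019 -0.0007 -0.0027]
F [ 0.19  0.22 -0.27] grip 0.478 j [-0.39  0.54  0.99  1.83 -0.52  1.05 -0.72]
```

Emit:
play_rows(targets=[{"claw": 1, "linear": [0.1, -0.07, -0.04], "rotation": [0.002, 0, -0.002]}, {"claw": 1, "linear": [0, 0, 0], "rotation": [0, 0, 0]}, {"claw": 1, "linear": [0, 0, 0], "rotation": [0, 0, 0]}, {"claw": 1, "linear": [0, 0, 0], "rotation": [0, 0, 0]}, {"claw": 1, "linear": [0, 0, 0], "rotation": [0, 0, 0]}, {"claw": 1, "linear": [0, 0, 0], "rotation": [0, 0, 0]}, {"claw": 1, "linear": [0, 0, 0], "rotation": [0, 0, 0]}, {"claw": 1, "linear": [0, 0, 0], "rotation": [0, 0, 0]}])

```text
time: 7.4
position: [0.5338, -0.251, 0.0318]
tool_rot: [1.175, 1.228, -1.176]
ft_force: [-0.3, -1.2, 1.0]
grip_width: 0.205
```

```bash
python3 rest.py .05
```

```text
t 7.4 pos [ 0.5338 -0.251   0.0318] err mm [ 0.5  0.3 -2. ] shares [ 0.02  0.01 -0.08] turn deg [-0.09  0.13 -0.08] shares [-0.001   0.0014 -0.0008]
F [-0.28 -1.21  0.99] grip 0.205 j [-0.39  0.54  0.99  1.84 -0.51  1.05 -0.73]
```

Emit:
play_rows(targets=[{"claw": 1, "linear": [0, 0, 0], "rotation": [0, 0, 0]}, {"claw": 1, "linear": [0, 0, 0], "rotation": [0, 0, 0]}, {"claw": 1, "linear": [-0.4, 0, 0], "rotation": [0, 0, 0]}, {"claw": 1, "linear": [-0.5, 0, 0], "rotation": [0, 0, 0]}, {"claw": 1, "linear": [-0.8, 0, 0], "rotation": [0, 0, 0]}, {"claw": 1, "linear": [-1, 0, 0], "rotation": [0, 0, 0]}, {"claw": 1, "linear": [-1, 0, 0], "rotation": [0, 0, 0]}, {"claw": 1, "linear": [-1, 0, 0], "rotation": [0, 0, 0]}, {"claw": 1, "linear": [-1, 0, 0], "rotation": [0, 0, 0]}, {"claw": 1, "linear": [-1, 0, 0], "rotation": [0, 0, 0]}], newtons=30)

```text
time: 8.23
position: [0.5281, -0.246, 0.2052]
tool_rot: [1.176, 1.245, -1.183]
ft_force: [0.6, 0.3, -0.4]
grip_width: 0.204
```

```bash
cat > ins.py <<'E'
from h import *
import sys
# collar position along bore axis relative to mouth (m), mouth & direction estimates
dist=float(sys.argv[1]);pitch=float(sys.argv[2]) if len(sys.argv)>2 else 25.
m=np.array([.5603,.216,.17]);a,p=np.radians(28.2),np.radians(25)
d=np.array([np.cos(p)*np.cos(a),np.cos(p)*np.sin(a),-np.sin(p)])
q=np.radians(pitch);g=np.array([np.cos(q)*np.cos(a),np.cos(q)*np.sin(a),-np.sin(q)])
M=frame(g,[0,0,1]);tcp=m+d*dist-.05*g+M[:,0]*.0187
delta(tcp,M)
E
python3 ins.py -.15 0; python3 ins.py -.15
```

```text
t 8.23 pos [ 0.5281 -0.246   0.2052] err mm [  -4.9 -115.1 -379.6] shares [ -0.19  -4.6  -15.19] turn deg [-25.68  -0.63   0.63] shares [-0.2853 -0.007   0.0069]
F [ 0.63  0.26 -0.37] grip 0.204 j [-0.53  0.35  1.14  1.67 -0.32  1.35 -0.87]
t 8.23 pos [ 0.5281 -0.246   0.2052] err mm [ -27.7 -118.3 -378.4] shares [ -1.11  -4.73 -15.14] turn deg [-25.12  -6.22 -23.95] shares [-0.2791 -0.0691 -0.2661]
F [ 0.63  0.26 -0.37] grip 0.204 j [-0.53  0.35  1.14  1.67 -0.32  1.35 -0.87]
```

Emit:
play_rows(targets=[{"claw": 1, "linear": [-0.6, -0.2, -1], "rotation": [0, 0, -0.03]}, {"claw": 1, "linear": [-0.6, -0.2, -1], "rotation": [0, 0, -0.03]}, {"claw": 1, "linear": [-0.4, -0.2, -1], "rotation": [0, 0, -0.03]}, {"claw": 1, "linear": [-0.4, -0.2, -1], "rotation": [0, 0, -0.03]}, {"claw": 1, "linear": [-0.4, -0.2, -1], "rotation": [0, 0, -0.03]}, {"claw": 1, "linear": [0, -0.2, -1], "rotation": [0, 0, -0.03]}, {"claw": 1, "linear": [0, -0.2, -1], "rotation": [0, 0, -0.03]}, {"claw": 1, "linear": [0, -0.2, -1], "rotation": [0, 0, -0.03]}])

```text
time: 8.9
position: [0.4825, -0.0485, 0.2953]
tool_rot: [0.986, 1.505, -1.465]
ft_force: [0.7, -0.6, -1.5]
grip_width: 0.205
```

```bash
python3 ins.py -.15
```

```text
t 8.9 pos [ 0.4825 -0.0485  0.2953] err mm [  87.1  -55.9 -176.6] shares [ 3.49 -2.24 -7.06] turn deg [-24.35 -11.28  -2.94] shares [-0.2705 -0.1253 -0.0326]
F [ 0.74 -0.61 -1.45] grip 0.205 j [-0.79  0.4   1.1   1.48 -0.23  1.85 -1.22]
```

Emit:
play_rows(targets=[{"claw": 1, "linear": [0, -0.5, -0.9], "rotation": [-0.054, -0.025, -0.006]}, {"claw": 1, "linear": [0, -0.5, -0.9], "rotation": [-0.054, -0.025, -0.006]}, {"claw": 1, "linear": [0, -0.5, -0.9], "rotation": [-0.054, -0.025, -0.006]}, {"claw": 1, "linear": [0, -0.5, -0.9], "rotation": [-0.054, -0.025, -0.006]}, {"claw": 1, "linear": [0, 0, -0.9], "rotation": [-0.054, -0.025, -0.006]}])

```text
time: 9.32
position: [0.4113, 0.0565, 0.3187]
tool_rot: [0.523, 1.611, -1.163]
ft_force: [1.0, -0.6, -1.8]
grip_width: 0.204
```

```bash
python3 ins.py -.15
```

```text
t 9.32 pos [0.4113 0.0565 0.3187] err mm [ 65.4  51.  -70.3] shares [ 2.61  2.04 -2.81] turn deg [0.51 0.51 0.16] shares [0.0057 0.0057 0.0018]
F [ 1.04 -0.62 -1.84] grip 0.204 j [-1.18  0.16  1.01  1.6   0.02  1.86 -1.21]
```

Emit:
play_rows(targets=[{"claw": 1, "linear": [0.3, 0.3, -0.7], "rotation": [0.006, 0.006, 0.002]}, {"claw": 1, "linear": [0.5, 0.3, -0.7], "rotation": [0, 0, 0]}, {"claw": 1, "linear": [0.5, 0.3, -0.7], "rotation": [0, 0, 0]}, {"claw": 1, "linear": [0.5, 0.3, -0.5], "rotation": [0, 0, 0]}, {"claw": 1, "linear": [0.4, 0.3, -0.3], "rotation": [0, 0, 0]}, {"claw": 1, "linear": [0.3, 0.2, 0], "rotation": [0, 0, 0]}])

```text
time: 9.82
position: [0.3825, 0.1383, 0.2485]
tool_rot: [0.532, 1.622, -1.141]
ft_force: [-0.8, 0.6, -0.5]
grip_width: 0.203
```

```bash
python3 ins.py -.15
```

```text
t 9.82 pos [0.3825 0.1383 0.2485] err mm [ 8.1  8.  15.7] shares [0.33 0.32 0.63] turn deg [ 1.28 -0.19 -0.6 ] shares [ 0.0142 -0.0021 -0.0066]
F [-0.78  0.57 -0.48] grip 0.203 j [-1.27  0.18  0.95  1.72 -0.07  1.74 -1.36]
```

Emit:
play_rows(targets=[{"claw": 1, "linear": [0.3, 0.25, 0.5], "rotation": [0.014, -0.002, -0.006]}, {"claw": 1, "linear": [0, 0, 0], "rotation": [0, 0, 0]}, {"claw": 1, "linear": [0, 0, 0], "rotation": [0, 0, 0]}])

```text
time: 10.07
position: [0.3907, 0.1276, 0.2381]
tool_rot: [0.536, 1.613, -1.17]
ft_force: [-0.2, 0.2, -1.3]
grip_width: 0.202
```

```bash
python3 ins.py -.15;python3 - <<'E'
from h import *
k=lambda i,x,y,w,h,f:cv2.resize(cv2.convertScaleAbs(i[y:y+h,x:x+w],alpha=1.5),(w*f,h*f),interpolation=cv2.INTER_CUBIC)
t=get_image("top");s=get_image("scene")
cv2.imwrite("pics/top2.png",t);cv2.imwrite("pics/scene2.png",s)
cv2.imwrite("pics/c5.png",np.hstack([k(t,180,200,80,120,5),k(s,380,230,80,120,5)]))
E
```

```text
t 10.07 pos [0.3907 0.1276 0.2381] err mm [-0.4  2.1  2.2] shares [-0.01  0.08  0.09] turn deg [-0.05  0.01  0.07] shares [-0.0005  0.0001  0.0007]
F [-0.21  0.23 -1.26] grip 0.202 j [-1.25  0.21  0.96  1.72 -0.08  1.73 -1.34]
```

View pics/c5.png

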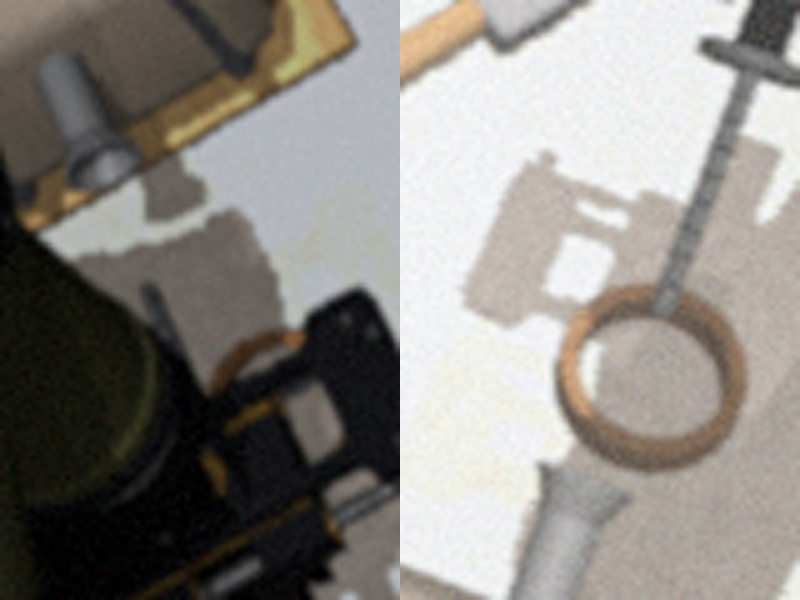

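In the left half (top view) the tip is at (209.6,257) and the mouth at (200.5,232.6). In the right half (scene view) the tip is at (432,290.6) and the mouth at (416.8,325.8). The rod points at the bell. I'll check the numbers before going in.

```bash
python3 - <<'E'
from h import *
s=get_state();M=R.from_rotvec(s['tool_rot']).as_matrix();g=s['position']-.0187*M[:,0];y=M[:,1]
tip=g+.14*y;print("fk tip",tip.round(4));r=tri({"top":(209.6,257.2),"scene":(432.2,290.8)});print("tri tip",r.x.round(4),r.cost)
m=tri({"top":(200.5,232.6),"scene":(416.8,325.8)});print("mouth",m.x.round(4),m.cost)
for n in C: print(n,"fk tip px",proj(n,tip).round(1),"collar",proj(n,g+.05*y).round(1))
e=m.x-r.x; print("gap in tool axes mm",(M.T@e*1e3).round(1))
E
```

```text
fk tip [0.5097 0.191  0.1961]
tri tip [0.5071 0.1907 0.1978] 0.22101378305426495
mouth [0.5601 0.2155 0.1685] 0.15047986284606982
top fk tip px [[209.2 256.3]] collar [[224.9 291.7]]
scene fk tip px [[430.6 292.2]] collar [[449.2 243.3]]
gap in tool axes mm [ 1.8 65.3  3.1]
```

Emit:
play_rows(targets=[{"claw": 1, "linear": [0.04, 0, 0.1], "rotation": [0, 0, 0]}, {"claw": 1, "linear": [0, 0.4, 0], "rotation": [0, 0, 0]}, {"claw": 1, "linear": [0, 0.4, 0], "rotation": [0, 0, 0]}, {"claw": 1, "linear": [0, 0.4, 0], "rotation": [0, 0, 0]}, {"claw": 1, "linear": [0, 0.3, 0], "rotation": [0, 0, 0]}, {"claw": 1, "linear": [0, 0.2, 0], "rotation": [0, 0, 0]}, {"claw": 1, "linear": [0, 0, 0], "rotation": [0, 0, 0]}])

```text
time: 10.75
position: [0.4288, 0.143, 0.2224]
tool_rot: [0.544, 1.613, -1.163]
ft_force: [-0.1, -0.3, -1.0]
grip_width: 0.206
```

```bash
sed -i 's/^m=np.*;a,p/m=np.array([.5603,.216,.169]);a,p/' ins.py; python3 ins.py -.10
```

```text
t 10.75 pos [0.4288 0.143  0.2224] err mm [ 3.6  8.9 -2.2] shares [ 0.14  0.36 -0.09] turn deg [-0.03 -0.23 -0.36] shares [-0.0003 -0.0025 -0.004 ]
F [-0.09 -0.3  -1.04] grip 0.206 j [-1.17  0.34  0.94  1.65 -0.16  1.71 -1.27]
```

Emit:
play_rows(targets=[{"claw": 1, "linear": [0.12, 0.2, -0.06], "rotation": [0, -0.002, -0.004]}, {"claw": 1, "linear": [0, 0.25, 0], "rotation": [0, 0, 0]}, {"claw": 1, "linear": [0, 0.2, 0], "rotation": [0, 0, 0]}, {"claw": 1, "linear": [0, 0, 0], "rotation": [0, 0, 0]}])

```text
time: 11.08
position: [0.4406, 0.1513, 0.2125]
tool_rot: [0.537, 1.614, -1.168]
ft_force: [0.0, 0.4, -1.3]
grip_width: 0.201
```

```bash
python3 ins.py -.08
```

```text
t 11.08 pos [0.4406 0.1513 0.2125] err mm [ 0.6 11.7 -0.4] shares [ 0.02  0.47 -0.02] turn deg [-0.   -0.08  0.02] shares [-0.     -0.0009  0.0002]
F [ 0.    0.39 -1.33] grip 0.201 j [-1.14  0.39  0.93  1.62 -0.18  1.71 -1.25]
```

Emit:
play_rows(targets=[{"claw": 1, "linear": [0, 0.25, 0], "rotation": [0, 0, 0]}, {"claw": 1, "linear": [0, 0.25, 0], "rotation": [0, 0, 0]}, {"claw": 1, "linear": [0, 0.2, 0], "rotation": [0, 0, 0]}, {"claw": 1, "linear": [0, 0.1, 0], "rotation": [0, 0, 0]}, {"claw": 1, "linear": [0, 0, 0], "rotation": [0, 0, 0]}])

```text
time: 11.5
position: [0.4583, 0.1609, 0.2029]
tool_rot: [0.537, 1.614, -1.168]
ft_force: [-0.3, -0.1, -2.0]
grip_width: 0.203
```

```bash
python3 ins.py -.06; python3 - <<'E'
from h import *
t=get_image("top");s=get_image("scene")
k=lambda i,x,y,w,h,f:cv2.resize(cv2.convertScaleAbs(i[y:y+h,x:x+w],alpha=1.5),(w*f,h*f),interpolation=cv2.INTER_CUBIC)
cv2.imwrite("pics/c6.png",np.hstack([k(t,180,200,60,80,6),k(s,395,265,60,80,6)]))
E
```

```text
t 11.5 pos [0.4583 0.1609 0.2029] err mm [ 0.5  9.4 -0.4] shares [ 0.02  0.38 -0.01] turn deg [ 0.01 -0.06  0.05] shares [ 0.0001 -0.0007  0.0005]
F [-0.29 -0.09 -1.97] grip 0.203 j [-1.11  0.45  0.91  1.58 -0.22  1.71 -1.23]
```

View pics/c6.png

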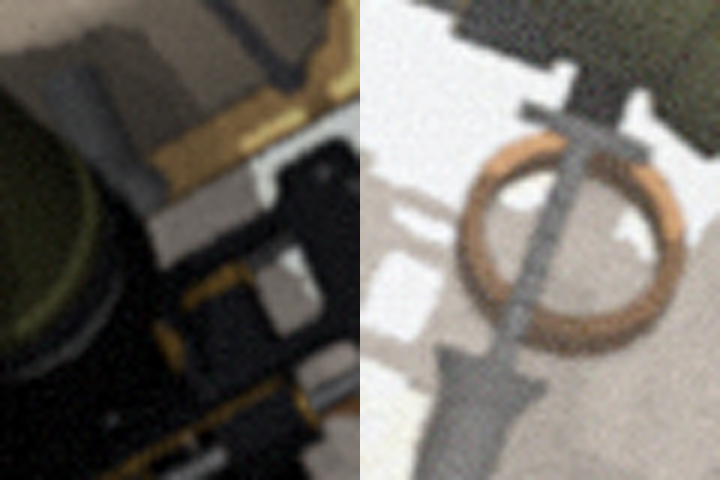

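```bash
python3 - <<'E'
from h import *
s=get_state();M=R.from_rotvec(s['tool_rot']).as_matrix();g=s['position']-.0187*M[:,0];p=g+.11*M[:,1]
for n in C:
  b=proj(n,p)[0];print(n,b.round(1),[(proj(n,p+.01*M[:,i])[0]-b).round(2) for i in range(3)])
m=np.array([.5603,.216,.169])
print("rim proj",[proj("scene",m+.018*(np.cos(a)*M[:,0]+np.sin(a)*M[:,2]))[0].round(1) for a in np.arange(8)*np.pi/4])
print(proj("scene",[g+.05*M[:,1],g+.1*M[:,1]]))
E
```

```text
top [201.6 236.2] [array([1.97, 1.91]), array([-1.61, -3.63]), array([ 4.13, -2.35])]
scene [418.4 320.5] [array([ 0.07, -0.14]), array([-2.08,  5.48]), array([-5.55, -2.19])]
rim proj [array([416.7, 325.6]), array([409.7, 323. ]), array([406.6, 322. ]), array([409.3, 323.4]), array([416.4, 326.3]), array([423.7, 329.1]), array([426.6, 330. ]), array([423.7, 328.5])]
[[430.85318296 287.68025307]
 [420.49280078 314.98292096]]
```

Emit:
play_rows(targets=[{"claw": 1, "linear": [0.04, 0, 0.11], "rotation": [0, 0, 0]}, {"claw": 1, "linear": [0, 0.15, 0], "rotation": [0, 0, 0]}, {"claw": 1, "linear": [0, 0.2, 0], "rotation": [0, 0, 0]}, {"claw": 1, "linear": [0, 0.2, 0], "rotation": [0, 0, 0]}, {"claw": 1, "linear": [0, 0, 0], "rotation": [0, 0, 0]}])

```text
time: 12.02
position: [0.4707, 0.164, 0.1964]
tool_rot: [0.538, 1.615, -1.167]
ft_force: [0.5, 0.5, -1.0]
grip_width: 0.207
```

```bash
python3 ins.py -.04; python3 - <<'E'
from h import *
s=get_state();M=R.from_rotvec(s['tool_rot']).as_matrix();print("F tool",(M.T@s['ft_force']).round(2))
t=get_image("top");s=get_image("scene")
k=lambda i,x,y,w,h,f:cv2.resize(cv2.convertScaleAbs(i[y:y+h,x:x+w],alpha=1.5),(w*f,h*f),interpolation=cv2.INTER_CUBIC)
cv2.imwrite("pics/c7.png",np.hstack([k(t,180,200,60,80,6),k(s,395,285,60,80,6)]))
E
```

```text
t 12.02 pos [0.4707 0.164  0.1964] err mm [-0.2 15.4 -3.5] shares [-0.01  0.62 -0.14] turn deg [ 0.01 -0.15 -0.01] shares [ 0.0001 -0.0017 -0.0001]
F [ 0.46  0.52 -1.01] grip 0.207 j [-1.08  0.48  0.9   1.55 -0.24  1.71 -1.22]
F tool [ 0.64  1.02 -0.24]
```

View pics/c7.png

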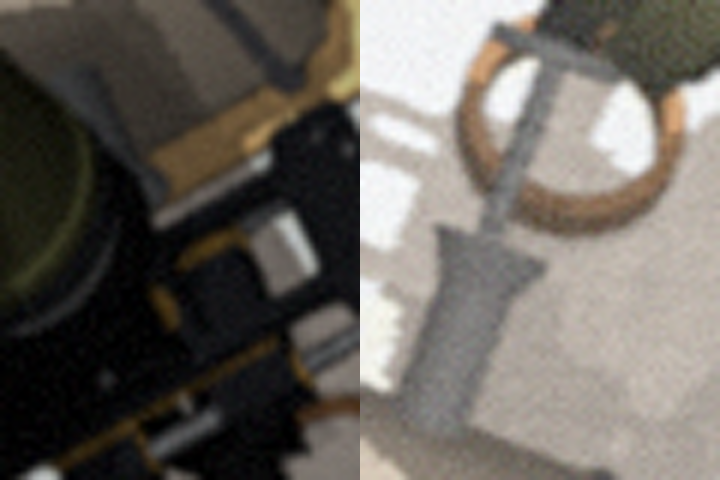

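The rod is now centred on the rim, entering at (477.3,323) in the scene view, and it is about 34 mm in with little force. I'll carry on and keep this lateral offset.

```bash
sed -i 's/^M=frame(g,\[0,0,1\]);/M=frame(g,[0,0,1]);m=m+.0033*M[:,2];/' ins.py; cat >> ins.py <<'E'
s=get_state();M=R.from_rotvec(s['tool_rot']).as_matrix();print("F tool",(M.T@s['ft_force']).round(2))
E
python3 ins.py 0
```

```text
t 12.12 pos [0.4704 0.1635 0.1968] err mm [-0.1 56.1 -0.5] shares [-0.    2.24 -0.02] turn deg [-0.02 -0.15  0.01] shares [-0.0002 -0.0017  0.0001]
F [ 0.52  0.43 -1.39] grip 0.202 j [-1.08  0.48  0.9   1.55 -0.24  1.71 -1.22]
F tool [ 0.98  1.19 -0.13]
```

Emit:
play_rows(targets=[{"claw": 1, "linear": [0, 0.15, 0], "rotation": [0, -0.001, 0]}, {"claw": 1, "linear": [0, 0.2, 0], "rotation": [0, 0, 0]}, {"claw": 1, "linear": [0, 0.2, 0], "rotation": [0, 0, 0]}, {"claw": 1, "linear": [0, 0.2, 0], "rotation": [0, 0, 0]}, {"claw": 1, "linear": [0, 0.1, 0], "rotation": [0, 0, 0]}, {"claw": 1, "linear": [0, 0, 0], "rotation": [0, 0, 0]}])

```text
time: 12.62
position: [0.4891, 0.1738, 0.1868]
tool_rot: [0.537, 1.614, -1.168]
ft_force: [0.5, -0.2, -1.6]
grip_width: 0.203
```

```bash
python3 ins.py 0
```

```text
t 12.62 pos [0.4891 0.1738 0.1868] err mm [-0.1 32.5 -0.3] shares [-0.01  1.3  -0.01] turn deg [ 0.01 -0.05  0.01] shares [ 0.0001 -0.0006  0.0001]
F [ 0.48 -0.19 -1.56] grip 0.203 j [-1.05  0.54  0.89  1.5  -0.27  1.71 -1.21]
F tool [1.27 0.97 0.39]
```

Emit:
play_rows(targets=[{"claw": 1, "linear": [0, 0.15, 0], "rotation": [0, 0, 0]}, {"claw": 1, "linear": [0, 0.2, 0], "rotation": [0, 0, 0]}, {"claw": 1, "linear": [0, 0.2, 0], "rotation": [0, 0, 0]}, {"claw": 1, "linear": [0, 0.15, 0], "rotation": [0, 0, 0]}, {"claw": 1, "linear": [0, 0.1, 0], "rotation": [0, 0, 0]}, {"claw": 1, "linear": [0, 0, 0], "rotation": [0, 0, 0]}])

```text
time: 13.12
position: [0.5069, 0.1834, 0.177]
tool_rot: [0.536, 1.614, -1.168]
ft_force: [-0.0, 0.7, -1.2]
grip_width: 0.202
```

```bash
python3 ins.py 0
```

```text
t 13.12 pos [0.5069 0.1834 0.177 ] err mm [-0.4 10.  -0.2] shares [-0.02  0.4  -0.01] turn deg [ 0.02 -0.04  0.04] shares [ 0.0002 -0.0004  0.0004]
F [-0.04  0.74 -1.19] grip 0.202 j [-1.02  0.59  0.87  1.46 -0.29  1.72 -1.2 ]
F tool [ 0.95  0.79 -0.67]
```

Emit:
play_rows(targets=[{"claw": 1, "linear": [0, 0.1, 0], "rotation": [0, 0, 0]}, {"claw": 1, "linear": [0, 0.1, 0], "rotation": [0, 0, 0]}, {"claw": 1, "linear": [0, 0.1, 0], "rotation": [0, 0, 0]}, {"claw": 1, "linear": [0, 0.05, 0], "rotation": [0, 0, 0]}, {"claw": 1, "linear": [0, 0, 0], "rotation": [0, 0, 0]}])

```text
time: 13.53
position: [0.514, 0.1869, 0.1733]
tool_rot: [0.535, 1.615, -1.17]
ft_force: [-1.3, 0.2, 0.6]
grip_width: 0.204
```

```bash
python3 ins.py 0
```

```text
t 13.53 pos [0.514  0.1869 0.1733] err mm [-0.5  1.3 -0.4] shares [-0.02  0.05 -0.02] turn deg [-0.01 -0.05  0.16] shares [-0.0001 -0.0006  0.0018]
F [-1.35  0.23  0.59] grip 0.204 j [-1.    0.61  0.86  1.43 -0.31  1.72 -1.2 ]
F tool [-0.08 -1.23 -0.83]
```

Emit:
play_rows(targets=[{"claw": 1, "linear": [0, 0.06, 0], "rotation": [0, 0, 0]}, {"claw": 1, "linear": [0, 0.06, 0], "rotation": [0, 0, 0]}, {"claw": 1, "linear": [0, 0.04, 0], "rotation": [0, 0, 0]}, {"claw": 1, "linear": [0, 0, 0], "rotation": [0, 0, 0]}, {"claw": 1, "linear": [0, 0, 0], "rotation": [0, 0, 0]}])

```text
time: 13.95
position: [0.5157, 0.188, 0.1725]
tool_rot: [0.533, 1.618, -1.173]
ft_force: [-2.8, -0.6, 0.1]
grip_width: 0.203
```

```bash
python3 ins.py 0;python3 - <<'E'
from h import *
s=get_image("scene")
cv2.imwrite("pics/c8.png",cv2.resize(cv2.convertScaleAbs(s[290:370,380:460],alpha=1.6),None,fx=6,fy=6,interpolation=cv2.INTER_CUBIC))
E
```

```text
t 13.95 pos [0.5157 0.188  0.1725] err mm [-0.3 -0.9 -0.4] shares [-0.01 -0.04 -0.01] turn deg [-0.03 -0.14  0.41] shares [-0.0003 -0.0016  0.0046]
F [-2.84 -0.63  0.14] grip 0.203 j [-1.    0.62  0.86  1.43 -0.31  1.73 -1.2 ]
F tool [ 1.08 -2.59 -0.79]
```

View pics/c8.png

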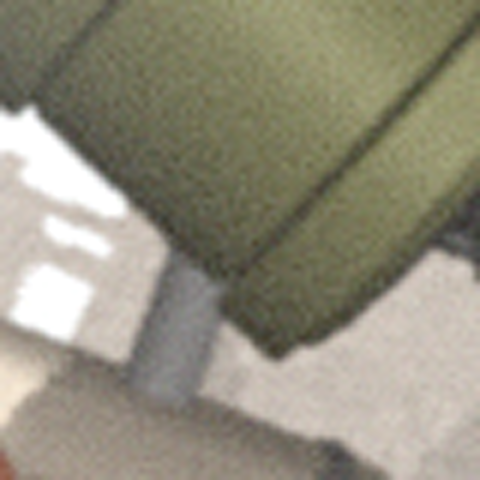

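Emit:
play_rows(targets=[{"claw": 1, "linear": [0, 0.08, 0], "rotation": [0, 0, 0.002]}, {"claw": 1, "linear": [0, 0.08, 0], "rotation": [0, 0, 0.002]}, {"claw": 1, "linear": [0, 0.08, 0], "rotation": [0, 0, 0]}, {"claw": 1, "linear": [0, 0.05, 0], "rotation": [0, 0, 0]}, {"claw": 1, "linear": [0, 0.02, 0], "rotation": [0, 0, 0]}, {"claw": 1, "linear": [0, 0.02, 0], "rotation": [0, 0, 0]}, {"claw": 1, "linear": [0, 0.02, 0], "rotation": [0, 0, 0]}])

```text
time: 14.58
position: [0.5204, 0.1905, 0.1699]
tool_rot: [0.534, 1.62, -1.175]
ft_force: [-5.3, -1.5, 2.8]
grip_width: 0.201
```

```bash
python3 ins.py 0
```

```text
t 14.58 pos [0.5204 0.1905 0.1699] err mm [-0.4 -6.8 -0.3] shares [-0.02 -0.27 -0.01] turn deg [-0.07 -0.25  0.48] shares [-0.0008 -0.0028  0.0054]
F [-5.29 -1.48  2.82] grip 0.201 j [-0.99  0.63  0.86  1.41 -0.32  1.73 -1.19]
F tool [-0.23 -6.05 -1.19]
```

The force rises along the spring's curve: about 3.4 N, then 6.9 N over 5.9 mm. So the collar is seated on the rim with the tube about 8 mm in, and it has held there for more than 0.2 s. Now I'll draw it out.

Emit:
play_rows(targets=[{"claw": 1, "linear": [0, -0.1, 0], "rotation": [0, 0, 0]}, {"claw": 1, "linear": [0, -0.3, 0], "rotation": [0, 0, 0]}, {"claw": 1, "linear": [0, -0.4, 0], "rotation": [0, 0, 0]}, {"claw": 1, "linear": [0, -0.4, 0], "rotation": [0, 0, 0]}, {"claw": 1, "linear": [0, -0.4, 0], "rotation": [0, 0, 0]}, {"claw": 1, "linear": [0, -0.3, 0], "rotation": [0, 0, 0]}, {"claw": 1, "linear": [0, 0, 0], "rotation": [0, 0, 0]}])

```text
time: 15.17
position: [0.4822, 0.1695, 0.1909]
tool_rot: [0.54, 1.614, -1.167]
ft_force: [-0.1, 0.4, -0.8]
grip_width: 0.205
```

```bash
python3 ins.py -.04
```

```text
t 15.17 pos [0.4822 0.1695 0.1909] err mm [ 0.2  1.5 -0.8] shares [ 0.01  0.06 -0.03] turn deg [-0.05 -0.16 -0.11] shares [-0.0005 -0.0018 -0.0012]
F [-0.11  0.43 -0.81] grip 0.205 j [-1.06  0.51  0.9   1.52 -0.26  1.71 -1.21]
F tool [ 0.69  0.44 -0.43]
```

Emit:
play_rows(targets=[{"claw": 1, "linear": [0, -0.3, -0.03], "rotation": [0, -0.001, -0.001]}, {"claw": 1, "linear": [0, -0.4, 0], "rotation": [0, 0, 0]}, {"claw": 1, "linear": [0, -0.4, 0], "rotation": [0, 0, 0]}, {"claw": 1, "linear": [0, -0.4, 0], "rotation": [0, 0, 0]}, {"claw": 1, "linear": [0, -0.4, 0], "rotation": [0, 0, 0]}, {"claw": 1, "linear": [0, -0.4, 0], "rotation": [0, 0, 0]}, {"claw": 1, "linear": [0, -0.4, 0], "rotation": [0, 0, 0]}, {"claw": 1, "linear": [0, -0.4, 0], "rotation": [0, 0, 0]}, {"claw": 1, "linear": [0, -0.2, 0], "rotation": [0, 0, 0]}, {"claw": 1, "linear": [0, 0, 0], "rotation": [0, 0, 0]}])

```text
time: 16.0
position: [0.4092, 0.1309, 0.2285]
tool_rot: [0.54, 1.615, -1.166]
ft_force: [0.1, 0.7, -1.2]
grip_width: 0.206
```

```bash
python3 ins.py -.13; cat > fin.py <<'E'
from h import *
import sys
yaw=np.radians(float(sys.argv[1]));tz=float(sys.argv[2])
g=np.array([np.cos(yaw),np.sin(yaw),0]);M=frame(g,[0,0,1])
L=.138 # grip point to tip as held
t=np.array([.542,-.026,tz]);delta(t-L*g+.0187*M[:,0],M)
s=get_state();m=R.from_rotvec(s['tool_rot']).as_matrix();print("fk tip",(s['position']-.0187*m[:,0]+L*m[:,1]).round(4))
E
python3 fin.py 45 .17
```

```text
t 16.0 pos [0.4092 0.1309 0.2285] err mm [-0.7  2.3 -0.3] shares [-0.03  0.09 -0.01] turn deg [ 0.02 -0.15 -0.12] shares [ 0.0003 -0.0017 -0.0013]
F [ 0.13  0.67 -1.2 ] grip 0.206 j [-1.21  0.28  0.96  1.69 -0.12  1.71 -1.29]
F tool [ 0.91  0.9  -0.53]
t 16.0 pos [0.4092 0.1309 0.2285] err mm [106.9 -48.6 241.2] shares [ 4.28 -1.94  9.65] turn deg [-16.54  -3.8   24.68] shares [-0.1838 -0.0422  0.2742]
F [ 0.13  0.67 -1.2 ] grip 0.206 j [-1.21  0.28  0.96  1.69 -0.12  1.71 -1.29]
fk tip [0.5265 0.1938 0.1874]
```

Emit:
play_rows(targets=[{"claw": 1, "linear": [-0.3, -0.3, 0.5], "rotation": [0, 0, 0.03]}, {"claw": 1, "linear": [-0.3, 0, 0.9], "rotation": [0, 0, 0.06]}, {"claw": 1, "linear": [0, 0, 0.9], "rotation": [0, 0, 0.06]}, {"claw": 1, "linear": [0, 0, 0.9], "rotation": [0, 0, 0.06]}, {"claw": 1, "linear": [0, 0, 0.9], "rotation": [0, 0, 0.06]}, {"claw": 1, "linear": [0, 0, 0.9], "rotation": [0, 0, 0]}])

```text
time: 16.5
position: [0.4706, 0.0229, 0.2449]
tool_rot: [0.841, 1.405, -0.821]
ft_force: [0.4, -2.3, -1.5]
grip_width: 0.208
```

```bash
python3 fin.py 45 .17
```

```text
t 16.5 pos [0.4706 0.0229 0.2449] err mm [ 91.9 -94.6 116.3] shares [ 3.68 -3.78  4.65] turn deg [-16.19  -0.21  -0.68] shares [-0.1799 -0.0024 -0.0076]
F [ 0.37 -2.3  -1.49] grip 0.208 j [-1.25 -0.24  1.02  1.88  0.2   1.39 -1.35]
fk tip [0.5914 0.0893 0.2652]
```

Emit:
play_rows(targets=[{"claw": 1, "linear": [0.4, -0.1, 0.5], "rotation": [-0.06, 0, -0.003]}, {"claw": 1, "linear": [0.4, -0.3, 0.6], "rotation": [-0.06, 0, -0.003]}, {"claw": 1, "linear": [0.4, -0.3, 0.6], "rotation": [-0.06, 0, 0]}, {"claw": 1, "linear": [0.4, -0.3, 0.6], "rotation": [0, 0, 0]}, {"claw": 1, "linear": [0.4, -0.3, 0.5], "rotation": [0, 0, 0]}, {"claw": 1, "linear": [0.3, -0.3, 0.3], "rotation": [0, 0, 0]}, {"claw": 1, "linear": [0, 0, 0], "rotation": [0, 0, 0]}])

```text
time: 17.08
position: [0.4914, -0.0722, 0.1862]
tool_rot: [0.63, 1.486, -0.588]
ft_force: [0.1, 0.3, -0.8]
grip_width: 0.199
```

```bash
python3 fin.py 45 .17
```

```text
t 17.08 pos [ 0.4914 -0.0722  0.1862] err mm [ 33.2 -70.4   3. ] shares [ 1.33 -2.82  0.12] turn deg [ 0.37 -0.69 -1.36] shares [ 0.0041 -0.0077 -0.0151]
F [ 0.09  0.33 -0.82] grip 0.199 j [-1.12 -0.05  1.23  1.91  0.02  1.24 -0.68]
fk tip [0.5882 0.0255 0.2081]
```

Emit:
play_rows(targets=[{"claw": 1, "linear": [0.1, -0.3, 0], "rotation": [0, -0.004, -0.008]}, {"claw": 1, "linear": [0.1, -0.4, 0], "rotation": [0, -0.004, -0.007]}, {"claw": 1, "linear": [0.1, -0.4, 0], "rotation": [0, 0, 0]}, {"claw": 1, "linear": [0.1, -0.4, 0], "rotation": [0, 0, 0]}])

```text
time: 17.42
position: [0.4652, -0.099, 0.1766]
tool_rot: [0.605, 1.481, -0.616]
ft_force: [-1.2, 0.1, -2.1]
grip_width: 0.203
```

```bash
python3 fin.py 45 .15
```

```text
t 17.42 pos [ 0.4652 -0.099   0.1766] err mm [ 45.5 -31.9   2.4] shares [ 1.82 -1.27  0.09] turn deg [0.25 0.27 0.31] shares [0.0027 0.003  0.0034]
F [-1.2   0.12 -2.15] grip 0.203 j [-1.09 -0.15  1.17  1.96  0.16  1.24 -0.75]
fk tip [ 0.5624 -0.0008  0.1946]
```

Emit:
play_rows(targets=[{"claw": 1, "linear": [0.2, -0.25, 0.05], "rotation": [0.002, 0.003, 0.003]}, {"claw": 1, "linear": [0.3, -0.3, 0], "rotation": [0, 0, 0]}, {"claw": 1, "linear": [0.3, -0.3, 0], "rotation": [0, 0, 0]}, {"claw": 1, "linear": [0.3, -0.15, 0], "rotation": [0, 0, 0]}, {"claw": 1, "linear": [0.2, 0, 0], "rotation": [0, 0, 0]}, {"claw": 1, "linear": [0, 0, 0], "rotation": [0, 0, 0]}])

```text
time: 17.92
position: [0.4464, -0.1178, 0.1415]
tool_rot: [0.617, 1.484, -0.61]
ft_force: [-0.0, 0.3, -1.7]
grip_width: 0.204
```

```bash
python3 fin.py 45 .125;python3 - <<'E'
from h import *
k=lambda i,x,y,w,h,f:cv2.resize(cv2.convertScaleAbs(i[y:y+h,x:x+w],alpha=1.3),(w*f,h*f),interpolation=cv2.INTER_CUBIC)
t=get_image("top");s=get_image("scene")
cv2.imwrite("pics/c9.png",np.hstack([k(t,280,200,80,80,5),k(s,300,190,80,80,5)]))
E
```

```text
t 17.92 pos [ 0.4464 -0.1178  0.1415] err mm [35.1 -5.7  2.8] shares [ 1.41 -0.23  0.11] turn deg [ 0.05 -0.17 -0.2 ] shares [ 0.0006 -0.0018 -0.0023]
F [-0.04  0.25 -1.66] grip 0.204 j [-1.04 -0.16  1.19  2.03  0.15  1.17 -0.7 ]
fk tip [ 0.5439 -0.0202  0.1607]
```

View pics/c9.png

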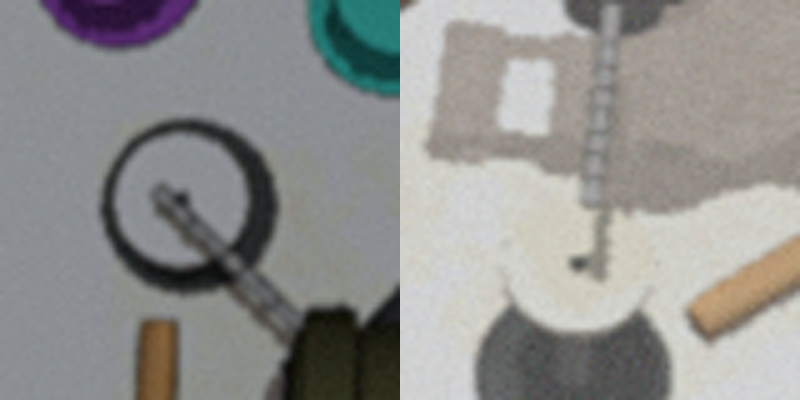

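In the top view the tip is at (312,238) and the dot at (316,239). In the scene view the tip is at (338.5,231) with the dot below it at (335.5,242.5). I'll triangulate before the last descent.

```bash
python3 - <<'E'
from h import *
a=tri({"top":(311.8,237.8),"scene":(338.4,231.2)});b=tri({"top":(315.8,239.2),"scene":(335.4,242.4)})
print(a.x.round(4),a.cost,b.x.round(4),b.cost)
E
```

```text
[ 0.5426 -0.0188  0.1551] 0.538162970805796 [ 0.542  -0.0256  0.101 ] 0.1298311529786597
```

Emit:
play_rows(targets=[{"claw": 1, "linear": [0.3, -0.2, 0.1], "rotation": [0, -0.002, -0.002]}, {"claw": 1, "linear": [0.4, 0, 0], "rotation": [0, 0, 0]}, {"claw": 1, "linear": [0.4, 0, 0], "rotation": [0, 0, 0]}, {"claw": 1, "linear": [0.15, 0, 0], "rotation": [0, 0, 0]}, {"claw": 1, "linear": [0, 0, 0], "rotation": [0, 0, 0]}, {"claw": 1, "linear": [0, 0, 0], "rotation": [0, 0, 0]}])

```text
time: 18.52
position: [0.4475, -0.124, 0.1099]
tool_rot: [0.608, 1.477, -0.613]
ft_force: [-0.1, -0.2, -1.8]
grip_width: 0.205
```

```bash
python3 fin.py 45 .125
```

```text
t 18.52 pos [ 0.4475 -0.124   0.1099] err mm [ 3.6 -1.8 -2.5] shares [ 0.14 -0.07 -0.1 ] turn deg [0.21 0.37 0.05] shares [0.0023 0.0041 0.0005]
F [-0.07 -0.21 -1.83] grip 0.205 j [-1.   -0.04  1.21  2.07  0.05  1.08 -0.59]
fk tip [ 0.5446 -0.026   0.1285]
```

Emit:
play_rows(targets=[{"claw": 1, "linear": [0.04, -0.07, -0.05], "rotation": [0, 0, 0]}, {"claw": 1, "linear": [0, 0, 0], "rotation": [0, 0, 0]}, {"claw": 1, "linear": [0, 0, 0], "rotation": [0, 0, 0]}, {"claw": 1, "linear": [0, 0, 0], "rotation": [0, 0, 0]}])

```text
time: 18.85
position: [0.4462, -0.1246, 0.11]
tool_rot: [0.608, 1.476, -0.612]
ft_force: [-0.8, 0.6, -1.1]
grip_width: 0.202
```

```bash
python3 fin.py 45 .125;python3 - <<'E'
from h import *
k=lambda i,x,y,w,h,f:cv2.resize(cv2.convertScaleAbs(i[y:y+h,x:x+w],alpha=1.3),(w*f,h*f),interpolation=cv2.INTER_CUBIC)
t=get_image("top");s=get_image("scene");print(np.abs(get_state()['qd']).max())
cv2.imwrite("pics/c10.png",np.hstack([k(t,280,200,80,80,5),k(s,300,190,80,80,5)]))
E
```

```text
t 18.85 pos [ 0.4462 -0.1246  0.11  ] err mm [ 3.7 -0.5 -2. ] shares [ 0.15 -0.02 -0.08] turn deg [ 0.24  0.44 -0.04] shares [ 0.0026  0.0049 -0.0004]
F [-0.79  0.65 -1.14] grip 0.202 j [-1.   -0.06  1.2   2.07  0.06  1.08 -0.6 ]
fk tip [ 0.5432 -0.0265  0.1288]
0.002588944521107358
```

View pics/c10.png

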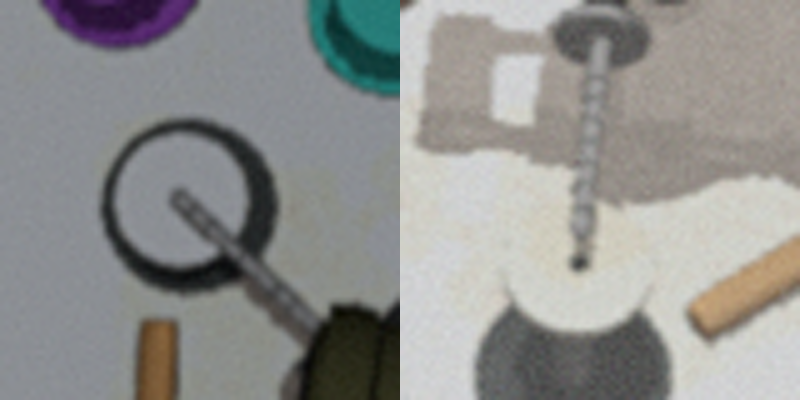

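```bash
python3 - <<'E'
from h import *
for y in (237.5,238.5,240): 
    a=tri({"top":(315,237.8),"scene":(335.6,y)});print(y,a.x.round(4),a.cost.round(2))
for z in(.108,.12,.129): print(z,proj("scene",[.543,-.0265,z]).round(1),proj("top",[.543,-.0265,z]).round(1))
E
```

```text
237.5 [ 0.5437 -0.0244  0.1243] 0.42
238.5 [ 0.5438 -0.0243  0.1207] 0.44
240 [ 0.544  -0.024   0.1153] 0.49
0.108 [[334.4 240.6]] [[315.8 238.9]]
0.12 [[334.6 237.6]] [[315.6 238.7]]
0.129 [[334.7 235.3]] [[315.4 238.6]]
```

```bash
python3 -c "
from bench import *
s=get_state();print(s['grip_width'],abs(s['qd']).max());close_job()"
```

```text
0.20599885804043705 0.002588944521107358
the job is handed in; nothing more can be done
```

I took the gauge from its rest, seated it in the guide tube and drew it out. It was still in the gripper, held level over the white reading plate, when I handed the job in at about 19 s. The system gives no verdict, so this rests on my own checks.

- **Insertion:** the collar seated on the tube's mouth. The force rose from about 3.4 N to 6.9 N along the spring's curve, which puts the tube about 8 mm in, well under the 17 mm limit. It stayed in contact for more than 0.2 s. I judged the seating from force and position only, because the arm hid the mouth from the camera.
- **Withdrawal:** the rod came out straight and freely, ending about 40 mm clear of the mouth, and the force dropped back to its no-contact level.
- **Final hold:** the tip is within about 3 mm of the dot seen from above and the gauge is level to about 0.5°. The jaws measure about 18 mm, the handle's width, and the arm is still.
- **Height over the plate:** my two estimates disagree, about 29 mm from the arm's own pose and 15–24 mm from the camera images. Both lie inside the allowed 8–45 mm.
- **Other objects:** nothing looked moved in the crops I viewed, but I did not check every bystander at the end.

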